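Kit the burnt-in headphone drivers beside their partners

ROBOT

A 7-joint arm with a two-finger parallel gripper is mounted at the origin on the work surface. World frame = base frame: x ahead of the robot, y to its left, z up, the work surface at z = 0. Lengths are in m, angles in rad, forces in N, time in s.
With the tool pointing down it reaches from about 0.4 to 0.85 m from the base axis. Payload 10.4 kg.
Tool frame: the origin (TCP) lies on the centre line of the jaws, within the pads' length; the fingertips stand 14 mm ahead of it and the grasp point (between the pads) lies 5 mm behind it (manip.tip_reach is the distance from the TCP to the fingertips, in m); z points along the fingers, y is the line along which they close (so a half turn about z gives the same grasp; the last joint's range is limited). The gripper opens to 85 mm and grips with 20 to 120 N. Pads are 22 mm wide; open, the fingers measure 114 mm over their backs; the gripper's body (76 mm by 85 mm) begins 54 mm behind the grasp point. The pads swing forward as they close: fully open they stand 13 mm farther back than shut.
Start: joints at [1.183, 0.332, -0.065, 1.46, 0.022, 1.35, -0.088], TCP at [0.223, -0.584, 0.245] pointing down, gripper open.
Joint ranges: [-2.6, 2.6], [-0.5, 2.12], [-1.47, 1.34], [0.16, 2.42], [-1.27, 4.41], [0.06, 2.06], [-2.6, 2.6]. Speed limits (rad/s): [2.22, 2.22, 2.79, 2.79, 3.14, 3.14, 3.14].

INTERFACE

Orientations are given as a unit quaternion [x, y, z, w].
In Python, from workcell import manip gives the robot as it stands.
- The arm moves only by the shell command python3 -m pendant 'ROWS' [FORCE]. ROWS is JSON, a list of rows, each a list of 7 numbers: the shift along the tool's x, y, z in units of 50 mm (1.0 is 50 mm), then the turn, a rotation vector about the tool's x, y, z in units of 8 degrees (1.0 is 8 degrees), then the opening, from -1 (shut) to 1 (fully open), so that 0 is half open. In form: [[dx, dy, dz, ax, ay, az, jaw], ...]. A call has exactly 10 rows; each row is the pose to reach, as a shift and turn from the pose commanded when the call began, along the tool's axes at that moment; what a row does not reach only later rows make up. A row lasts 1/8 s, in which the tool goes at most 62.5 mm and 10.7 degrees, less where a joint would pass 70% of its speed; a pose out of reach is approached as far as the arm can. A call with a gripper value outside its range is refused whole. The fingers move at their own pace and stop on an object; FORCE is the grip in N (left out, the last holds). Time passes only in rows, so rows that repeat a pose let the fingers close, or fill a call up. It gives the time, the measured TCP pose, the force, the opening and the grip force at its end, in the units of the state.
- manip.get_obs(): the state, without advancing time (a new reading comes with each control period).
- manip.camera(name): name is "scene" or "side" or "wrist"; returns (picture, depth): 384x512x3 uint8, red, green, blue; 384x512 float32, m along the optical axis (not along the pixel's ray), 0 where there is no reading.
- manip.get_calibration(name): a dict with "fx", "fy", "cx", "cy" (pixels), "xyz" and "orientation" of the camera in the world. Camera axes: x right, y up, looking along -z (the intrinsics and any distortion apply to the point x, -y, -z); pixel columns grow to the right and rows downward; lengths in m; the calibration is good to about 2 mm. A picture is of the moment at which its call begins: read the wrist's pose just before it. get_calibration takes no time and is no camera call; for the wrist camera it gives the pose at the moment of the call.
- manip.hand_in(): hands the job in; it is judged then, once.
Trained networks look in the newest picture that a camera, given by its name, has taken for a name from the list of things; names that differ only in an ending like _2 or _b are one class to them, and where a whole thing is asked for, a point or a joint stands for the part that bears it (a point fixed in the world has none). Each returns a list of dicts, best first, with "p" (0 to 1); they miss things now and then, are a little off and sometimes report something else, mostly with a low value. They report only what shows in the picture. A call takes as long as a camera call. They do not tell look-alikes from the thing itself.
- manip.find_in(thing, camera): "box" ([left, top, right, bottom] in pixels, round what is visible of it).
- manip.trace(thing, camera): "pixels" (384x512 bool, what is visible of it) and "box" ([left, top, right, bottom] in pixels, round what is visible of it).
- manip.tip_of(thing, camera): "pixel" ([column, row] in pixels: a listed point, or the origin of a listed thing).
The state is a dict: "clock": time; "joint_pos": joint angles; "joint_velocities": joint speeds; "tau": joint torques, N m; "position": TCP position; "ee_rot": TCP orientation; "ft_force": force on the tool from outside, world axes, zero at the start; "torque": the same for the moment, N m; "grip_width": opening from 0.0 (shut) to 1.0 (fully open); "grasp_force": force on a finger pad.
Only numpy, scipy, OpenCV 4.12 (cv2) and the standard library are available. Lean on these libraries where they do the work, as an engineer would, in place of code of your own. Each camera call takes 0.05 s, during which the arm holds its last target. There are 200 camera calls.

TASK

The four right-hand headphone drivers in the aluminium burn-in rack are done: move them into the free row of the grey kitting tray, in the same order as the left-hand drivers already lying there, so that each lies flat and face up in the pocket directly beside its look-alike partner, the long ones lying the same way as their partners. Set them down rather than drop them, let go of all of them, and leave the left-hand drivers where they are.

Things in the scene. Friction and masses are not known exactly. Their poses are not given: they have to be found in the camera images.
- right_big_c (a point): centre (half-way up) of the right-hand driver, the large round capsule: a plain cylinder 44 mm across. Black body with aluminium trim, 24 mm tall, about 55 g, lying face up in one of the rack's four nests at the start. z is up, its x runs across the rack's row. A solder tab 3 mm long sticks out of its +y end at half height. Grip it from above by its two sides along its x, above the nest's lip.
- right_small_c (a point): centre (half-way up) of the right-hand driver, the small round capsule: a plain cylinder 30 mm across. Black body with aluminium trim, 24 mm tall, about 30 g, lying face up in one of the rack's four nests at the start. z is up, its x runs across the rack's row. A solder tab 3 mm long sticks out of its +y end at half height. Grip it from above by its two sides along its x, above the nest's lip.
- right_rect_c (a point): centre (half-way up) of the right-hand driver, the rectangular (planar) capsule: a block 42 mm (its x) by 56 mm (its y), with parallel bars over its face. Black body with aluminium trim, 24 mm tall, about 75 g, lying face up in one of the rack's four nests at the start. z is up, its x runs across the rack's row. A solder tab 3 mm long sticks out of its +y end at half height. Grip it from above by its two sides along its x, above the nest's lip.
- right_oval_c (a point): centre (half-way up) of the right-hand driver, the racetrack-shaped capsule, straight long sides and round ends: 32 mm (its x) by 56 mm (its y). Black body with aluminium trim, 24 mm tall, about 45 g, lying face up in one of the rack's four nests at the start. z is up, its x runs across the rack's row. A solder tab 3 mm long sticks out of its +y end at half height. Grip it from above by its two sides along its x, above the nest's lip.
- left_big_c (a point): centre (half-way up) of the left-hand driver that is the partner of right_big and looks just like it (the large round capsule: a plain cylinder 44 mm across, 24 mm tall). It is loose and lies, roughly centred, in a pocket of the tray's far row (tray x = +37 mm); it stays there.
- left_small_c (a point): centre (half-way up) of the left-hand driver that is the partner of right_small and looks just like it (the small round capsule: a plain cylinder 30 mm across, 24 mm tall). It is loose and lies, roughly centred, in a pocket of the tray's far row (tray x = +37 mm); it stays there.
- left_rect_c (a point): centre (half-way up) of the left-hand driver that is the partner of right_rect and looks just like it (the rectangular (planar) capsule: a block 42 mm (its x) by 56 mm (its y), with parallel bars over its face, 24 mm tall). It is loose and lies, roughly centred, in a pocket of the tray's far row (tray x = +37 mm); it stays there.
- left_oval_c (a point): centre (half-way up) of the left-hand driver that is the partner of right_oval and looks just like it (the racetrack-shaped capsule, straight long sides and round ends: 32 mm (its x) by 56 mm (its y), 24 mm tall). It is loose and lies, roughly centred, in a pocket of the tray's far row (tray x = +37 mm); it stays there.
- tray: fixed grey tray, 152 (x) by 308 mm (y), an 18 mm ear at each y end. Origin: centre of underside, x away from the robot within 10 deg, y along the rows. Pocket centres: x = -37 mm (free row, nearer the robot) and +37 mm (left-hand drivers), y = -114, -38, 38, 114. Pockets 70 by 72 mm inside, floor 4 mm, lips (4 mm thick) 8 mm above the bench; a driver in one has its centre at height 16 mm.
- rack: fixed aluminium burn-in rack, a row of nests at x = 0, y = -114, -38, 38, 114 mm, sized like the tray's pockets. Origin: centre of underside, x away from the robot within 16 deg, y along the row. Terminal strip 10 mm high at x = 39 to 51; signal box 32 mm high (knob 45) at y = 156 to 206. It stands nearer than the tray or beyond it. Other bench things are low and over 0.34 m to the sides.
Things that resemble listed ones, but are neither listed nor needed, are in the scene too. Leave any blue or purple look-alike of the part that bears right_oval_c alone.

How it is judged:
By the outcome, as a careful person would: the job done as asked, in the order asked, and still so for the second after the job is handed in, with the robot touching nothing.
It also fails if it takes over 88 s, if anything falls off the work surface, if the arm or the gripper's body presses on something with over 40 N, if the wrist force passes 120 N, or if a joint passes its speed limit or range.

## Working session

There is one attempt and no reset: what is moved stays moved. The work goes in short steps, Python scripts to look and compute and a shell command to move; the robot and the scene stay as the last step left them, time stands still between calls to the robot, and variables do not carry over. Pictures are saved under pics/ and viewed, at most 14 in all, crops included, and the job is handed in when it is done.

```bash
mkdir -p pics; ls; python3 - <<'E'
from workcell import manip
import cv2,numpy as np
o=manip.get_obs();print(o['clock'],o['position'],o['ee_rot'],o['grip_width'])
for c in('scene','side'):
    im,d=manip.camera(c);cv2.imwrite(f'pics/{c}0.png',cv2.resize(im[:,:,::-1],(800,600)))
    np.save(f'pics/{c}0.npy',d);print(c,manip.get_calibration(c))
E
```

```text
pics
0.0 [ 0.2228608  -0.58353135  0.24451184] [ 9.83404558e-01  1.81424811e-01 -1.66213752e-04 -6.97227126e-04] 1.0023002659293596
scene {'fx': 466.7438392931142, 'fy': 466.7438392931142, 'cx': 250.88450048826957, 'cy': 192.7429967292626, 'xyz': array([ 1.05511124, -0.25368993,  0.72553493]), 'orientation': array([0.28737723, 0.17492913, 0.48263661, 0.80862601])}
side {'fx': 376.4229406418215, 'fy': 376.4229406418215, 'cx': 260.2063454281788, 'cy': 194.33835501590042, 'xyz': array([0.17572984, 0.36485147, 0.59355756]), 'orientation': array([-0.14787888,  0.34999495,  0.85263846, -0.35866842])}
```

View pics/scene0.png

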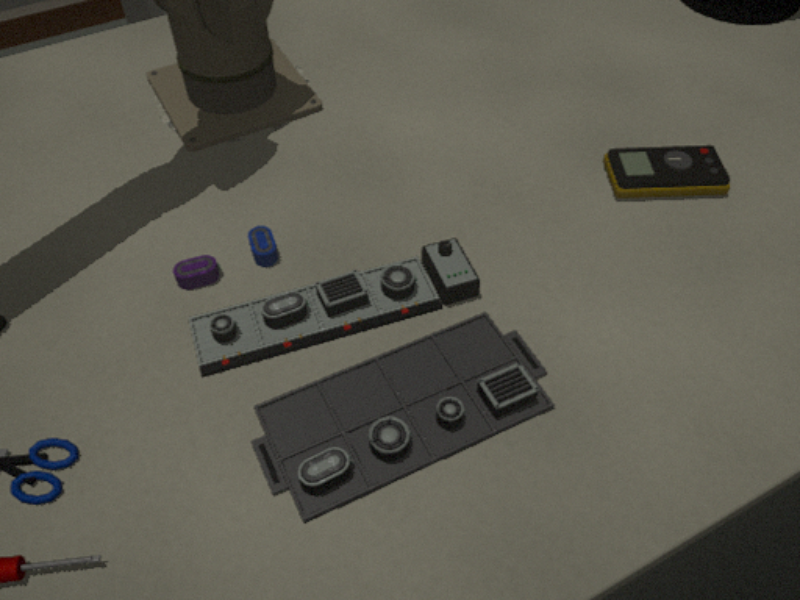

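View pics/side0.png

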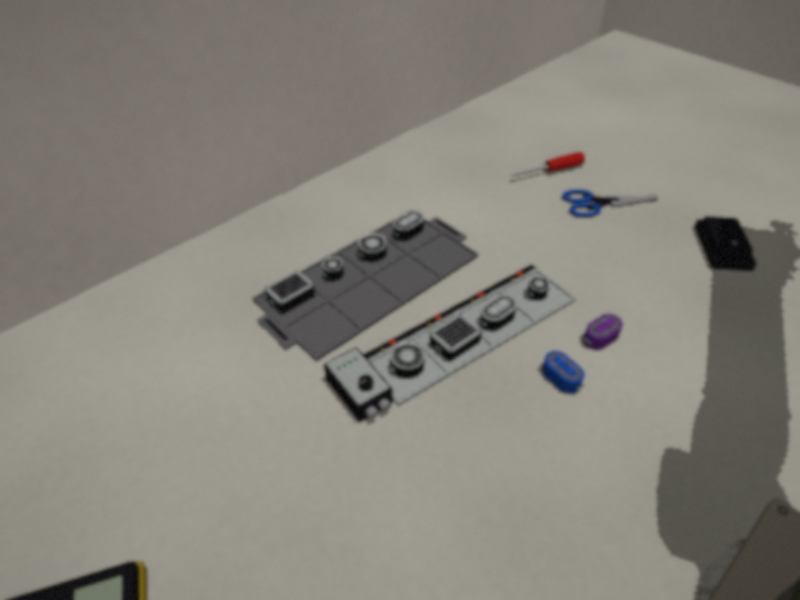

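Scene (800x600 view): rack, from the box (right) to left: big (398,281), rect (342,292), oval (284,307), small (222,326). Tray far row, right to left: rect (508,388), small (450,410), big (390,437), oval (325,467). Black oval (284,307) in the rack is the target; the purple (196,271) and blue (262,245) ovals are decoys on the bench.

```bash
cat > h.py <<'E'
from workcell import manip
import numpy as np,cv2
from scipy.spatial.transform import Rotation as R
def ray(c,px,cal=None):
    k=cal or manip.get_calibration(c)
    d=np.array([(px[0]-k['cx'])/k['fx'],-(px[1]-k['cy'])/k['fy'],-1.])
    return np.array(k['xyz']),R.from_quat(k['orientation']).apply(d)
def onplane(c,px,z,cal=None):
    o,d=ray(c,px,cal); return o+d*(z-o[2])/d[2]
def tri(a,b):
    (o1,d1),(o2,d2)=a,b
    s=np.linalg.lstsq(np.c_[d1,-d2],o2-o1,rcond=None)[0]
    p,q=o1+s[0]*d1,o2+s[1]*d2
    return (p+q)/2,np.linalg.norm(p-q)
E
python3 - <<'E'
from h import *
for c in('scene','side'): manip.camera(c)
for s in('right','left'):
  for t in('big','small','rect','oval'):
    n=f'{s}_{t}_c'; row=[]
    for c in('scene','side'):
        for r in manip.tip_of(n,c)[:2]:
            row.append((c,np.round(r['pixel'],1).tolist(),round(r['p'],2),np.round(onplane(c,r['pixel'],.016),4).tolist()))
    print(n);[print('  ',x) for x in row]
for n in('tray','rack'):
    for c in('scene','side'):
        for r in manip.tip_of(n,c)[:1]: print(n,c,r['p'],onplane(c,r['pixel'],0))
E
```

```text
right_big_c
   ('scene', [256.3, 178.8], 0.73, [0.5144, 0.0445, 0.016])
   ('scene', [182.4, 198.1], 0.61, [0.4895, -0.106, 0.016])
right_small_c
   ('scene', [142.4, 207.7], 0.67, [0.4747, -0.1827, 0.016])
   ('side', [342.6, 186.7], 0.49, [0.4744, -0.1797, 0.016])
   ('side', [215.0, 167.8], 0.28, [0.7196, -0.0192, 0.016])
right_rect_c
   ('scene', [219.0, 188.6], 0.89, [0.5018, -0.0328, 0.016])
   ('side', [293.6, 216.3], 0.85, [0.4917, -0.0383, 0.016])
   ('side', [262.3, 228.6], 0.5, [0.5133, 0.03, 0.016])
right_oval_c
   ('scene', [164.2, 153.2], 0.83, [0.3586, -0.0923, 0.016])
   ('scene', [124.7, 175.4], 0.79, [0.3789, -0.186, 0.016])
   ('side', [317.7, 203.2], 0.98, [0.4808, -0.1019, 0.016])
   ('side', [383.7, 215.1], 0.85, [0.365, -0.1723, 0.016])
left_big_c
   ('scene', [250.8, 281.5], 0.8, [0.713, -0.0747, 0.016])
   ('side', [237.2, 160.2], 0.52, [0.7039, -0.0742, 0.016])
left_small_c
   ('scene', [287.3, 264.2], 0.6, [0.7136, -0.0027, 0.016])
   ('side', [215.3, 170.5], 0.59, [0.7119, -0.0137, 0.016])
   ('side', [238.8, 158.0], 0.35, [0.7072, -0.0823, 0.016])
left_rect_c
   ('scene', [324.7, 250.1], 0.72, [0.7205, 0.0709, 0.016])
   ('side', [182.5, 188.9], 0.76, [0.7154, 0.0762, 0.016])
left_oval_c
   ('scene', [205.8, 299.4], 0.58, [0.7068, -0.1559, 0.016])
   ('side', [259.0, 144.5], 0.56, [0.7108, -0.1531, 0.016])
tray scene 0.95 [ 0.67830965 -0.03886898  0.        ]
tray side 0.85 [ 0.66692286 -0.04509142  0.        ]
rack scene 0.69 [ 0.50090592 -0.07190754  0.        ]
rack side 0.79 [ 0.49489955 -0.07976419  0.        ]
```

```bash
python3 -m pendant '[[1,-0.9,0,0,0,-0.8,1],[2,-1.7,0,0,0,-1.6,1],[3,-2.6,0,0,0,-2.5,1],[4,-3.5,0,0,0,-3.4,1],[5,-4.4,0,0,0,-4.3,1],[6,-5.2,0,0,0,-5.1,0.6],[7,-6.1,0,0,0,-6,0.5],[8,-7,0,0,0,-6.9,0.5],[8.7,-7.6,0,0,0,-7.4,0.5],[8.7,-7.6,0,0,0,-7.4,0.5]]' 30
python3 - <<'E'
from h import *
print(manip.tip_reach)
o=manip.get_obs();print(o['clock'],o['position'],o['joint_pos'].round(2) if hasattr(o['joint_pos'],'round') else o['joint_pos'],o['ee_rot'],o['grip_width'])
im,d=manip.camera('wrist');cv2.imwrite('pics/w1.png',cv2.resize(im[:,:,::-1],(800,600)))
cal=manip.get_calibration('wrist');print(cal)
for s in('right','left'):
  for t in('big','small','rect','oval'):
    n=f'{s}_{t}_c'
    for r in manip.tip_of(n,'wrist')[:2]: print(n,np.round(r['pixel'],1),round(r['p'],2),onplane('w',r['pixel'],.016,cal).round(4))
E
```

```text
clock: 2.45
position: [0.495, -0.0694, 0.2457]
ee_rot: [0.763, 0.646, 0.001, -0.0]
ft_force: [0.8, 1.0, -0.4]
grip_width: 0.752
grasp_force: 0.0
0.014
2.45 [ 0.49500592 -0.0693586   0.24567036] [ 0.63  0.1  -0.61  1.76  0.06  1.3  -0.16] [ 7.63290532e-01  6.46054973e-01  7.30178879e-04 -5.15340927e-05] 0.752014764924369
{'fx': 343.5956676968986, 'fy': 343.5956676968986, 'cx': 255.263848731866, 'cy': 192.4758014609581, 'xyz': array([0.50853241, 0.01115421, 0.37397482]), 'orientation': array([-0.16004296,  0.01332263, -0.08268223,  0.98355092])}
right_big_c [258.   48.4] 0.96 [0.5157 0.037  0.016 ]
right_small_c [255.5 255.2] 0.74 [ 0.476  -0.1832  0.016 ]
right_rect_c [253.7 122.1] 0.56 [ 0.4998 -0.0314  0.016 ]
right_rect_c [464.6  58.6] 0.4 [ 0.7122 -0.0055  0.016 ]
right_oval_c [142.1 193.3] 0.74 [ 0.3658 -0.087   0.016 ]
right_oval_c [168.8 269.3] 0.59 [ 0.3714 -0.1845  0.016 ]
left_big_c [461.8 138.1] 0.59 [ 0.7111 -0.0838  0.016 ]
left_small_c [463.7  61.7] 0.8 [ 0.7114 -0.0083  0.016 ]
left_small_c [457.8 136.6] 0.22 [ 0.707  -0.0816  0.016 ]
left_rect_c [464.8  61.5] 0.34 [ 0.7124 -0.0083  0.016 ]
left_oval_c [459.6 202.1] 0.71 [ 0.7102 -0.1558  0.016 ]
```

View pics/w1.png

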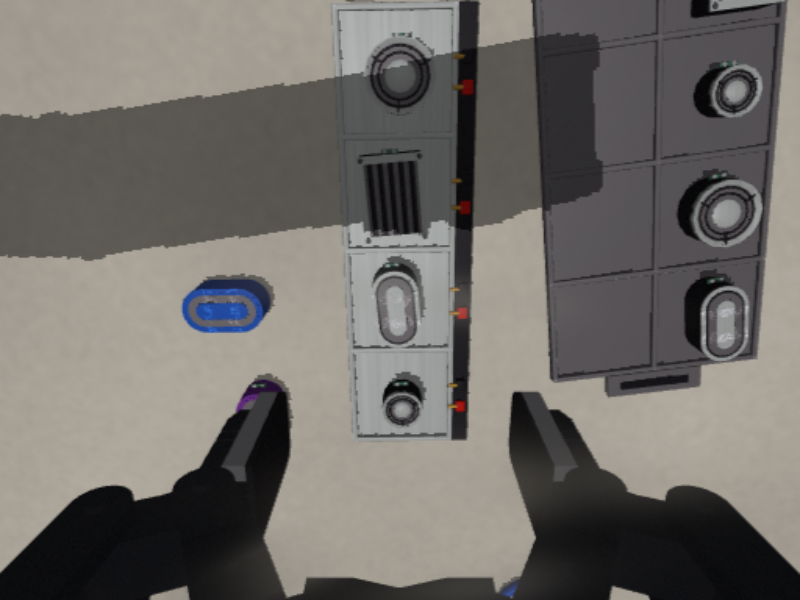

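Wrist view: rack column at x≈400 (big y75, rect y197, oval y308, small y405), tray right: small (737,90), big (727,210), oval (726,320); free row empty. Now precise tops from depth.

```bash
cat >> h.py <<'E'
def tops(c,lo=.022,hi=.034,show=True):
    k=manip.get_calibration(c); im,d=manip.camera(c)
    v,u=np.mgrid[:384,:512]
    P=np.stack([(u-k['cx'])/k['fx']*d,-(v-k['cy'])/k['fy']*d,-d],-1)
    W=R.from_quat(k['orientation']).apply(P.reshape(-1,3)).reshape(P.shape)+np.array(k['xyz'])
    m=((W[...,2]>lo)&(W[...,2]<hi)&(d>0)&(W[...,0]>.3)&(W[...,0]<.85)).astype(np.uint8)
    m=cv2.morphologyEx(m,cv2.MORPH_OPEN,np.ones((3,3),np.uint8))
    n,l,st,_=cv2.connectedComponentsWithStats(m)
    out=[]
    for i in range(1,n):
        if st[i,4]<120: continue
        p=W[l==i]; (c0,wh,a)=cv2.minAreaRect((p[:,:2]*1000).astype(np.float32))
        if wh[0]>wh[1]: wh=wh[::-1]; a-=90
        # a: angle of short axis; yaw of part x, in (-90,90]
        a=(a+90)%180-90
        out.append((c0,wh,a,p[:,2].mean()*1000))
        if show: print(c,np.round(c0,1),np.round(wh,1),'yaw%.1f z%.1f n%d'%(a,p[:,2].mean()*1000,len(p)))
    return im,d,W,out
E
python3 - <<'E'
from h import *
for c in('wrist','scene','side'): tops(c)
k=manip.get_calibration('wrist')
for n,q,z in [('rackNL',(338,10),8),('rackSL',(356,436),8),('rackSR',(449,436),8),('traySL',(552,380),8),('traySR',(757,357),8),('trayNL',(537,20),8),('bigtop',(400,74),28),('smalltop',(402,408),28),('ovaltop',(397,308),28)]:
    print(n,(onplane('w',np.array(q)*.64,z/1000,k)[:2]*1000).round(1))
E
```

```text
wrist [513.3  37.1] [43.  43.1] yaw-89.1 z26.8 n1877
wrist [711.8  -4.5] [28.7 30.1] yaw80.5 z26.7 n953
wrist [496.9 -34.2] [42. 56.] yaw-4.6 z27.6 n2415
wrist [708.1 -79.3] [42.9 43.7] yaw80.3 z26.6 n1606
wrist [ 486.2 -109.2] [32.1 56.4] yaw-3.9 z27.5 n1335
wrist [ 708.4 -156.1] [33.4 55.4] yaw1.5 z27.2 n1395
wrist [367.8 -90.9] [32.6 54.6] yaw80.4 z23.6 n1213
wrist [ 477.4 -186. ] [28.5 29.4] yaw-9.9 z26.7 n521
wrist [ 365.7 -164.3] [10. 23.] yaw-41.1 z23.4 n129
scene [534.2 463.9] [ 72.  172.8] yaw-47.0 z29.5 n566
scene [369.6 -90. ] [28.3 53.7] yaw85.3 z24.0 n183
scene [ 371.1 -182.7] [30.  52.9] yaw-1.9 z23.8 n177
scene [515.3  38.7] [42.2 44.3] yaw18.5 z27.0 n318
scene [548.9 103.8] [48.8 50.7] yaw-10.5 z29.3 n195
scene [498.8 -33.1] [45.6 57. ] yaw-6.1 z27.6 n515
scene [ 487.4 -107.9] [35.6 55.6] yaw-5.5 z27.3 n371
scene [ 479.6 -185.1] [28.4 28.8] yaw82.9 z26.7 n176
scene [718.7  69.9] [44.  57.8] yaw-2.1 z27.9 n704
scene [713.4  -3.9] [27.8 29.9] yaw60.3 z27.0 n227
scene [709.7 -77.3] [42.3 44.3] yaw63.4 z27.0 n502
scene [ 710.1 -155.3] [33.8 55.7] yaw1.1 z27.5 n568
side [ 707.3 -157.7] [33.2 55.6] yaw3.7 z27.0 n190
side [ 341.7 -483.2] [54.4 87.2] yaw38.9 z28.9 n542
side [707.3 -79.9] [42.3 44. ] yaw78.7 z26.6 n202
side [715.6  67. ] [44.7 57.9] yaw-2.8 z27.3 n397
side [ 484.8 -110.3] [32.9 58. ] yaw-6.0 z27.3 n284
side [495.2 -35.6] [43.2 57.5] yaw-4.1 z27.3 n485
side [ 366.1 -185.1] [29.8 54.8] yaw-10.2 z23.7 n204
side [512.1  36.2] [41.  42.9] yaw44.8 z26.6 n340
side [527.6 104.9] [50.1 82.9] yaw81.9 z31.2 n693
side [365.3 -91.6] [32.3 54.7] yaw77.7 z23.6 n294
side [513.5 439.8] [37.1 85. ] yaw-27.5 z31.4 n861
rackNL [482.2  76. ]
rackSL [ 434.  -218.6]
rackSR [ 505.9 -231.2]
traySL [ 589.6 -196.4]
traySR [ 741.5 -203.7]
trayNL [600.9  49.6]
bigtop [512.9  32.5]
smalltop [ 475.6 -189. ]
ovaltop [ 485.5 -112.4]
```

```bash
cat >> h.py <<'E'
def go(x,y,z,yaw):
    "shift/turn in row units from the measured pose; yaw (deg) is the world angle of the jaw line (tool y), mod 180"
    o=manip.get_obs(); r=R.from_quat(o['ee_rot'])
    t=r.inv().apply(np.array([x,y,z])/1000-o['position'])/.05
    yv=np.array([np.cos(np.radians(yaw)),np.sin(np.radians(yaw)),0])
    if yv@r.apply([0,1,0])<0: yv=-yv
    G=R.from_matrix(np.c_[np.cross(yv,[0,0,-1]),yv,[0,0,-1]])
    print('row',t.round(2),((r.inv()*G).as_rotvec(degrees=True)/8).round(2),'pos',(o['position']*1000).round(1),'w%.3f gf%.1f t%.2f'%(o['grip_width'],o['grasp_force'],o['clock']),'ft',np.round(o['ft_force'],1))
E
python3 -c "
from h import *
go(497,-34.3,25,-4.8)"
```

```text
row [ 0.8  -0.07  4.41] [ 0.    0.   -0.64] pos [493.7 -74.2 245.4] w0.747 gf0.0 t3.05 ft [ 0.1 -0.1 -0.5]
```

```bash
python3 -m pendant '[[0.4,-0.03,0.8,0,0,-0.3,0.4],[0.8,-0.07,1.7,0,0,-0.64,0.4],[0.8,-0.07,2.6,0,0,-0.64,0.4],[0.8,-0.07,3.4,0,0,-0.64,0.4],[0.8,-0.07,3.8,0,0,-0.64,0.4],[0.8,-0.07,4.1,0,0,-0.64,0.4],[0.8,-0.07,4.3,0,0,-0.64,0.4],[0.8,-0.07,4.41,0,0,-0.64,0.4],[0.8,-0.07,4.41,0,0,-0.64,0.4],[0.8,-0.07,4.41,0,0,-0.64,0.4]]' 30
python3 - <<'E'
from h import *
go(497,-34.3,25,-4.8)
im,d=manip.camera('wrist');cv2.imwrite('pics/w2.png',cv2.resize(im[:,:,::-1],(800,600)))
E
```

```text
clock: 4.3
position: [0.4977, -0.0337, 0.0254]
ee_rot: [0.736, 0.677, 0.0, 0.0]
ft_force: [0.8, 0.0, 0.0]
grip_width: 0.695
grasp_force: 0.0
row [-0.01 -0.01  0.01] [0.01 0.   0.  ] pos [497.7 -33.7  25.4] w0.695 gf0.0 t4.30 ft [0.8 0.  0. ]
```

View pics/w2.png

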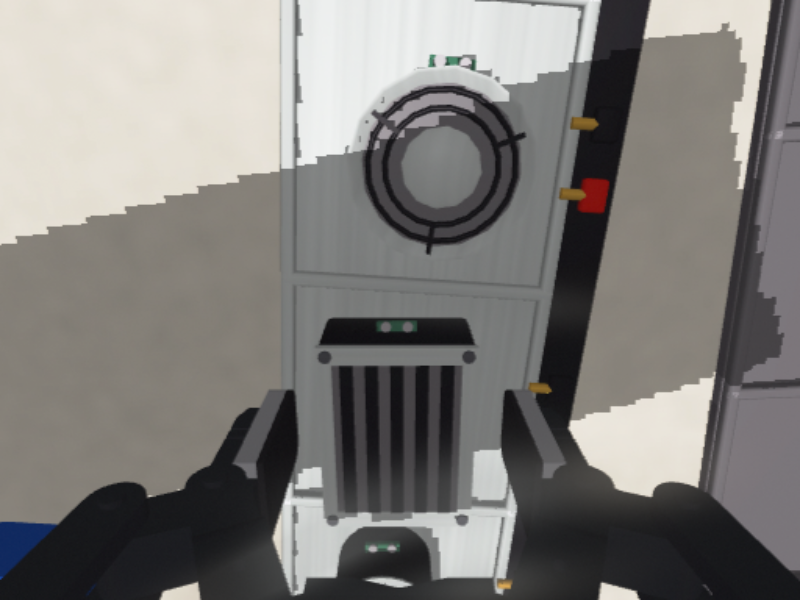

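The jaws straddle the rect squarely (body x 322–475, pads at 295 and 505). Close and lift.

```bash
python3 -m pendant '[[0,0,0,0,0,0,0],[0,0,0,0,0,0,-0.4],[0,0,0,0,0,0,-0.4],[0,0,0,0,0,0,-0.4],[0,0,0,0,0,0,-0.4],[0,0,-0.2,0,0,0,-0.4],[0,0,-0.5,0,0,0,-0.4],[0,0,-0.9,0,0,0,-0.4],[0,0,-1.2,0,0,0,-0.4],[0,0,-1.4,0,0,0,-0.4]]' 35
python3 - <<'E'
from h import *
go(641.7,72.5,25.5,-2.6)
E
```

```text
clock: 5.6
position: [0.4975, -0.0338, 0.096]
ee_rot: [0.736, 0.677, 0.0, 0.001]
ft_force: [1.3, -0.6, -1.8]
grip_width: 0.481
grasp_force: 35.6
row [2.36 2.69 1.41] [ 0.01  0.   -0.27] pos [497.5 -33.8  96. ] w0.481 gf35.6 t5.60 ft [ 1.3 -0.6 -1.8]
```

```bash
python3 -m pendant '[[0.6,0.7,0,0,0,-0.1,-0.4],[1.2,1.4,0,0,0,-0.2,-0.4],[1.8,2.1,0,0,0,-0.27,-0.4],[2.36,2.69,0,0,0,-0.27,-0.4],[2.36,2.69,0.4,0,0,-0.27,-0.4],[2.36,2.69,0.8,0,0,-0.27,-0.4],[2.36,2.69,1.1,0,0,-0.27,-0.4],[2.36,2.69,1.25,0,0,-0.27,-0.4],[2.36,2.69,1.33,0,0,-0.27,-0.4],[2.36,2.69,1.37,0,0,-0.27,-0.4]]'
python3 - <<'E'
from h import *
go(641.7,72.5,25.5,-2.6)
im,d=manip.camera('wrist');cv2.imwrite('pics/w3.png',cv2.resize(im[:,:,::-1],(800,600)))
go(641.7,72.5,25.5,-2.6)
E
```

```text
clock: 6.85
position: [0.6413, 0.0726, 0.0266]
ee_rot: [0.723, 0.691, 0.0, 0.0]
ft_force: [0.3, 0.5, 0.2]
grip_width: 0.485
grasp_force: 35.8
row [-0.    0.01  0.02] [ 0.  0. -0.] pos [641.3  72.6  26.6] w0.485 gf35.8 t6.85 ft [0.3 0.5 0.2]
row [-0.    0.01  0.02] [ 0.  0. -0.] pos [641.3  72.6  26.5] w0.483 gf35.8 t6.90 ft [-0.2 -1.4 -0.9]
```

View pics/w3.png

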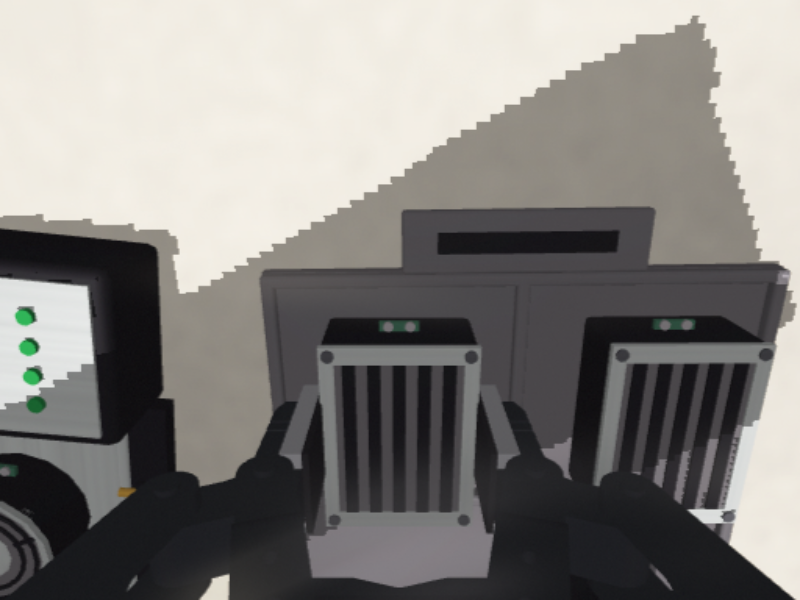

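Rect is held over its pocket, square beside its partner (partner at ~690,430). Lower, release, rise.

```bash
python3 -m pendant '[[0,0,0.03,0,0,0,-0.2],[0,0,0.03,0,0,0,0],[0,0,0.03,0,0,0,0.15],[0,0,0.03,0,0,0,0.2],[0,0,0.03,0,0,0,0.2],[0,0,-0.2,0,0,0,0.2],[0,0,-0.6,0,0,0,0.2],[0,0,-1.1,0,0,0,0.2],[0,0,-1.5,0,0,0,0.2],[0,0,-1.5,0,0,0,0.2]]'
python3 - <<'E'
from h import *
tops('wrist');
go(486.2,-109.2,25.5,-4.5)
E
```

```text
clock: 8.15
position: [0.6423, 0.0729, 0.1039]
ee_rot: [0.723, 0.691, 0.001, 0.001]
ft_force: [0.8, 0.5, -1.1]
grip_width: 0.602
grasp_force: 0.0
wrist [529.9 106. ] [49.9 82.1] yaw81.2 z32.0 n9603
wrist [641.4  72.2] [42.1 56.6] yaw-2.7 z27.6 n5425
wrist [717.5  68.7] [43.1 56.5] yaw-2.3 z27.5 n5579
wrist [513.6  37.5] [43.2 44.5] yaw-44.3 z26.7 n3157
row [-3.78 -2.94  1.53] [0.01 0.   0.23] pos [641.5  72.7 102.3] w0.599 gf0.0 t8.20 ft [-0.2  1.1 -0.6]
```

```bash
python3 -m pendant '[[-0.8,-0.6,0,0,0,0.1,0.2],[-1.6,-1.2,0,0,0,0.2,0.2],[-2.4,-1.8,0,0,0,0.23,0.2],[-3.2,-2.45,0,0,0,0.23,0.2],[-3.78,-2.94,0.1,0,0,0.23,0.2],[-3.78,-2.94,0.5,0,0,0.23,0.2],[-3.78,-2.94,0.9,0,0,0.23,0.2],[-3.78,-2.94,1.2,0,0,0.23,0.2],[-3.78,-2.94,1.4,0,0,0.23,0.2],[-3.78,-2.94,1.4,0,0,0.23,0.2]]'
python3 - <<'E'
from h import *
go(486.2,-109.2,25.5,-4.5)
im,d=manip.camera('wrist');cv2.imwrite('pics/w4.png',cv2.resize(im[:,:,::-1],(800,600)))
E
```

```text
clock: 9.45
position: [0.4852, -0.1091, 0.0306]
ee_rot: [0.734, 0.679, -0.0, -0.001]
ft_force: [0.2, 0.5, 0.6]
grip_width: 0.598
grasp_force: 0.0
row [-0.    0.02  0.1 ] [-0.01 -0.    0.01] pos [ 485.2 -109.1   30.6] w0.598 gf0.0 t9.45 ft [0.2 0.5 0.6]
```

View pics/w4.png

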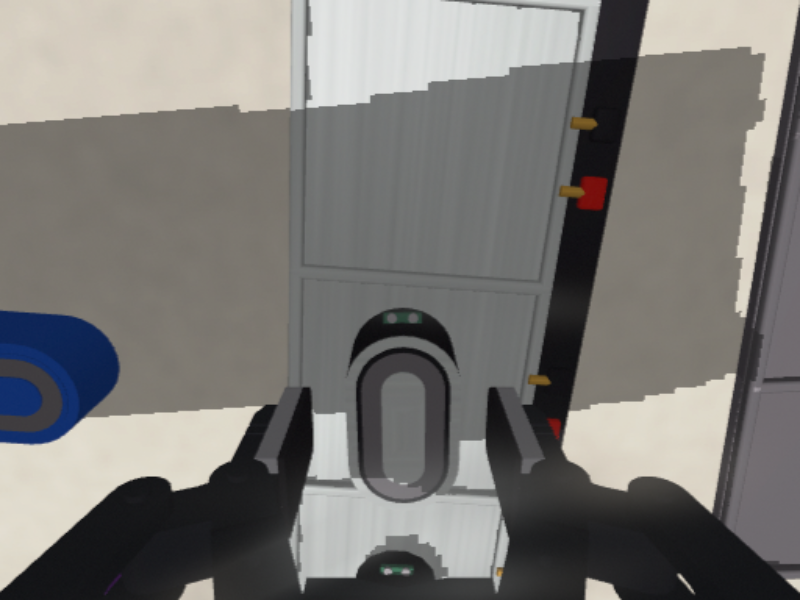

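The black oval in its rack nest (402,420) is centred between the pads; the blue decoy is off at far left, (40,380). Lower 5 mm, grip, lift.

```bash
python3 -m pendant '[[0,0.02,0.1,0,0,0,0.2],[0,0.02,0.1,0,0,0,-0.1],[0,0.02,0.1,0,0,0,-0.6],[0,0.02,0.1,0,0,0,-0.6],[0,0.02,0.1,0,0,0,-0.6],[0,0.02,0.1,0,0,0,-0.6],[0,0.02,-0.1,0,0,0,-0.6],[0,0.02,-0.5,0,0,0,-0.6],[0,0.02,-1,0,0,0,-0.6],[0,0.02,-1.3,0,0,0,-0.6]]' 35
python3 - <<'E'
from h import *
go(631.3,-155.5,26,0)
E
```

```text
clock: 10.75
position: [0.4869, -0.1095, 0.0977]
ee_rot: [0.734, 0.679, 0.0, 0.001]
ft_force: [0.0, 0.5, -0.7]
grip_width: 0.361
grasp_force: 35.6
row [-0.69  2.95  1.44] [ 0.01  0.   -0.56] pos [ 486.9 -109.5   97.7] w0.361 gf35.6 t10.75 ft [ 0.   0.5 -0.7]
```

```bash
python3 -m pendant '[[-0.2,0.8,0,0,0,-0.2,-0.6],[-0.4,1.6,0,0,0,-0.4,-0.6],[-0.6,2.4,0,0,0,-0.56,-0.6],[-0.69,2.95,0,0,0,-0.56,-0.6],[-0.69,2.95,0.4,0,0,-0.56,-0.6],[-0.69,2.95,0.8,0,0,-0.56,-0.6],[-0.69,2.95,1.1,0,0,-0.56,-0.6],[-0.69,2.95,1.25,0,0,-0.56,-0.6],[-0.69,2.95,1.33,0,0,-0.56,-0.6],[-0.69,2.95,1.37,0,0,-0.56,-0.6]]'
python3 - <<'E'
from h import *
go(631.3,-155.5,25.5,0)
im,d=manip.camera('wrist');cv2.imwrite('pics/w5.png',cv2.resize(im[:,:,::-1],(800,600)))
E
```

```text
clock: 12.0
position: [0.6312, -0.1554, 0.0281]
ee_rot: [0.707, 0.707, 0.0, 0.0]
ft_force: [0.7, -0.1, -0.0]
grip_width: 0.362
grasp_force: 35.6
row [-0.    0.    0.05] [0. 0. 0.] pos [ 631.2 -155.4   28.1] w0.362 gf35.6 t12.00 ft [ 0.7 -0.1 -0. ]
```

View pics/w5.png

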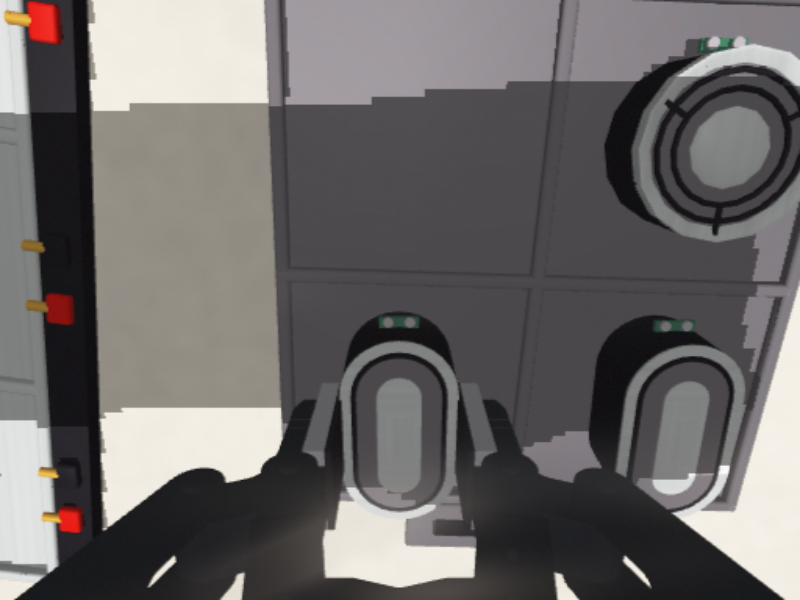

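Oval hangs level over its pocket, parallel to its partner (685,430). Set down, release.

```bash
python3 -m pendant '[[0,0,0.03,0,0,0,-0.6],[0,0,0.04,0,0,0,-0.3],[0,0,0.04,0,0,0,-0.1],[0,0,0.04,0,0,0,0],[0,0,0.04,0,0,0,0],[0,0,-0.2,0,0,0,0],[0,0,-0.6,0,0,0,0],[0,0,-1.1,0,0,0,0],[0,0,-1.5,0,0,0,0],[0,0,-1.5,0,0,0,0]]'
python3 - <<'E'
from h import *
tops('wrist');
go(477.4,-186,25.5,-9.5)
E
```

```text
clock: 13.3
position: [0.6322, -0.1556, 0.1055]
ee_rot: [0.707, 0.707, 0.001, 0.002]
ft_force: [-0.1, 0.3, -1.0]
grip_width: 0.498
grasp_force: 0.0
wrist [708.3 -79.1] [43.1 43.7] yaw79.1 z26.8 n4837
wrist [ 631.2 -155.1] [31.8 56.3] yaw1.1 z27.5 n3570
wrist [ 708.9 -156.8] [32.8 56.4] yaw1.1 z27.4 n3656
wrist [ 478.1 -185.8] [29.2 31. ] yaw-46.0 z26.7 n1592
row [-0.61 -3.08  1.56] [0.01 0.   1.19] pos [ 631.4 -155.5  103.8] w0.500 gf0.0 t13.35 ft [-1.2  0.2 -1.6]
```

```bash
python3 -m pendant '[[-0.15,-0.8,0,0,0,0.3,0.05],[-0.3,-1.6,0,0,0,0.6,0.05],[-0.45,-2.4,0,0,0,0.9,0.05],[-0.61,-3.07,0,0,0,1.19,0.05],[-0.61,-3.07,0.4,0,0,1.19,0.05],[-0.61,-3.07,0.8,0,0,1.19,0.05],[-0.61,-3.07,1.15,0,0,1.19,0.05],[-0.61,-3.07,1.4,0,0,1.19,0.05],[-0.61,-3.07,1.5,0,0,1.19,0.05],[-0.61,-3.07,1.54,0,0,1.19,0.05]]'
python3 - <<'E'
from h import *
go(477.8,-186,25.5,-9.5)
im,d=manip.camera('wrist');cv2.imwrite('pics/w6.png',cv2.resize(im[:,:,::-1],(800,600)))
E
```

```text
clock: 14.6
position: [0.4777, -0.1858, 0.0257]
ee_rot: [0.763, 0.646, 0.0, 0.0]
ft_force: [-0.4, -1.1, 0.9]
grip_width: 0.523
grasp_force: 0.0
row [-0.  0.  0.] [ 0. -0.  0.] pos [ 477.7 -185.8   25.7] w0.523 gf0.0 t14.60 ft [-0.4 -1.1  0.9]
```

View pics/w6.png

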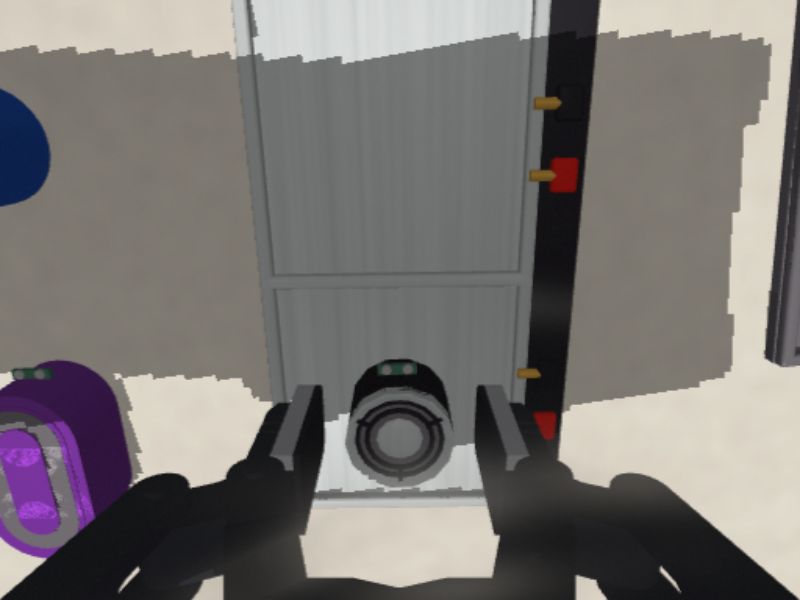

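Small capsule (400,437) is centred between the pads. Close and lift.

```bash
python3 -m pendant '[[0,0,0,0,0,0,-0.2],[0,0,0,0,0,0,-0.7],[0,0,0,0,0,0,-0.7],[0,0,0,0,0,0,-0.7],[0,0,0,0,0,0,-0.7],[0,0,-0.2,0,0,0,-0.7],[0,0,-0.5,0,0,0,-0.7],[0,0,-0.9,0,0,0,-0.7],[0,0,-1.2,0,0,0,-0.7],[0,0,-1.4,0,0,0,-0.7]]' 35
python3 - <<'E'
from h import *
go(638.2,-3,25.5,-2.6)
E
```

```text
clock: 15.9
position: [0.4778, -0.1861, 0.0971]
ee_rot: [0.763, 0.646, 0.0, 0.001]
ft_force: [0.4, 0.1, -0.4]
grip_width: 0.332
grasp_force: 34.7
row [4.14 2.56 1.43] [ 0.01  0.   -0.86] pos [ 477.8 -186.1   97.1] w0.332 gf34.7 t15.90 ft [ 0.4  0.1 -0.4]
```

```bash
python3 -m pendant '[[0.9,0.55,0,0,0,-0.2,-0.7],[1.8,1.1,0,0,0,-0.4,-0.7],[2.7,1.67,0,0,0,-0.6,-0.7],[3.5,2.2,0,0,0,-0.8,-0.7],[4.14,2.56,0,0,0,-0.86,-0.7],[4.14,2.56,0.4,0,0,-0.86,-0.7],[4.14,2.56,0.8,0,0,-0.86,-0.7],[4.14,2.56,1.15,0,0,-0.86,-0.7],[4.14,2.56,1.33,0,0,-0.86,-0.7],[4.14,2.56,1.37,0,0,-0.86,-0.7]]'
python3 - <<'E'
from h import *
go(638.2,-3,25.5,-2.6)
im,d=manip.camera('wrist');cv2.imwrite('pics/w7.png',cv2.resize(im[:,:,::-1],(800,600)))
go(638.2,-3,25.5,-2.6)
E
```

```text
clock: 17.15
position: [0.6376, -0.0034, 0.0268]
ee_rot: [0.723, 0.691, -0.0, -0.0]
ft_force: [-0.5, 0.5, 0.8]
grip_width: 0.332
grasp_force: 34.7
row [0.01 0.01 0.03] [-0.    0.   -0.01] pos [637.6  -3.4  26.8] w0.332 gf34.7 t17.15 ft [-0.5  0.5  0.8]
row [0.   0.01 0.03] [-0.    0.   -0.01] pos [637.8  -3.2  27.1] w0.332 gf34.7 t17.20 ft [-0.6  0.8 -1. ]
```

View pics/w7.png

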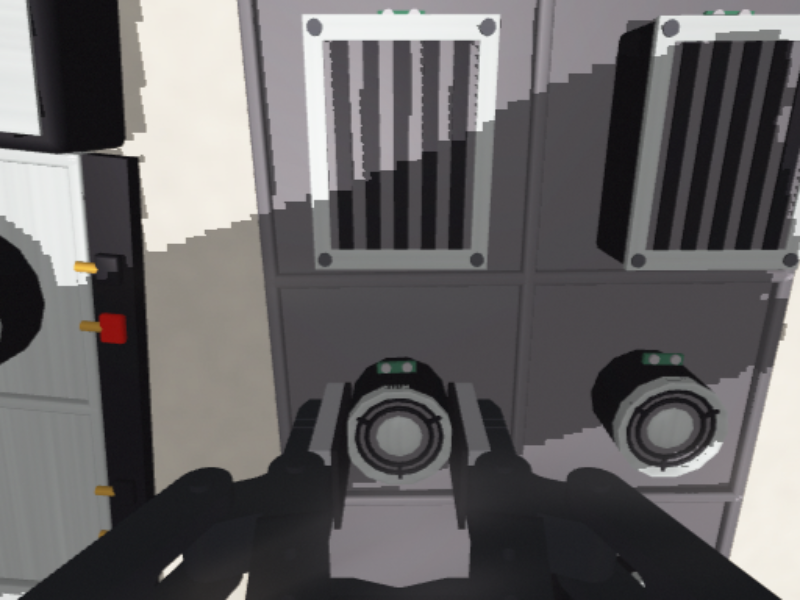

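Small hangs centred in its pocket beside its partner (668,425); rect sits well above. Set down and release.

```bash
python3 -m pendant '[[0,0,0.03,0,0,0,-0.65],[0,0,0.03,0,0,0,-0.35],[0,0,0.03,0,0,0,-0.15],[0,0,0.03,0,0,0,-0.05],[0,0,0.03,0,0,0,-0.05],[0,0,-0.2,0,0,0,0],[0,0,-0.6,0,0,0,0.2],[0,0,-1.1,0,0,0,0.4],[0,0,-1.5,0,0,0,0.4],[0,0,-1.5,0,0,0,0.4]]'
python3 - <<'E'
from h import *
tops('wrist');
go(513.6,37.5,25.5,-9.5)
E
```

```text
clock: 18.45
position: [0.6391, -0.0028, 0.1049]
ee_rot: [0.723, 0.691, 0.001, 0.001]
ft_force: [0.3, 0.6, -0.9]
grip_width: 0.699
grasp_force: 0.0
wrist [536.7 103.4] [47.9 68.5] yaw81.6 z32.2 n9368
wrist [641.4  72. ] [42.2 55.9] yaw-2.7 z27.7 n7454
wrist [717.5  68.5] [43.1 56. ] yaw-2.4 z27.6 n7657
wrist [513.3  37.3] [43.  44.5] yaw89.5 z26.7 n4195
wrist [711.6  -4.4] [29.3 29.9] yaw85.5 z26.8 n1691
wrist [638.3  -3. ] [29.2 29.6] yaw-16.4 z26.8 n1638
wrist [722.3 -66.4] [ 6.2 21.5] yaw33.1 z26.7 n196
wrist [ 631.5 -132.4] [12.5 28.5] yaw-84.9 z26.2 n450
row [ 0.69 -2.53  1.55] [0.01 0.   0.86] pos [638.3  -2.9 103.3] w0.701 gf0.0 t18.50 ft [ 0.4 -0.1 -0. ]
```

```bash
python3 -m pendant '[[0.2,-0.7,0,0,0,0.3,0.45],[0.4,-1.4,0,0,0,0.6,0.45],[0.6,-2.1,0,0,0,0.86,0.45],[0.69,-2.53,0,0,0,0.86,0.45],[0.69,-2.53,0.4,0,0,0.86,0.45],[0.69,-2.53,0.8,0,0,0.86,0.45],[0.69,-2.53,1.15,0,0,0.86,0.45],[0.69,-2.53,1.4,0,0,0.86,0.45],[0.69,-2.53,1.5,0,0,0.86,0.45],[0.69,-2.53,1.54,0,0,0.86,0.45]]'
python3 - <<'E'
from h import *
go(513.5,37.4,25.5,-9.5)
im,d=manip.camera('wrist');cv2.imwrite('pics/w8.png',cv2.resize(im[:,:,::-1],(800,600)))
E
```

```text
clock: 19.75
position: [0.5132, 0.0375, 0.0252]
ee_rot: [0.763, 0.646, 0.0, -0.0]
ft_force: [0.6, 0.2, 0.7]
grip_width: 0.723
grasp_force: 0.0
row [-0.    0.01 -0.01] [-0. -0.  0.] pos [513.2  37.5  25.2] w0.723 gf0.0 t19.75 ft [0.6 0.2 0.7]
```

View pics/w8.png

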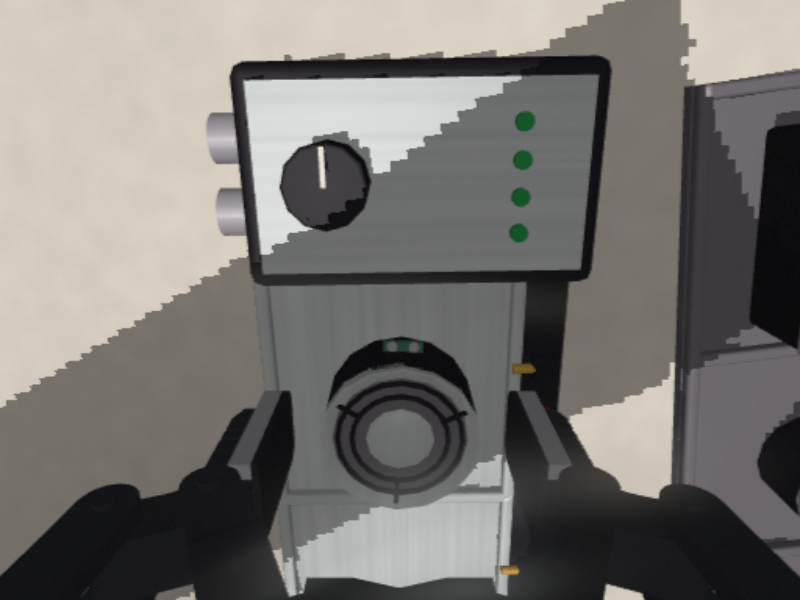

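Big capsule (400,440) is centred between the pads. Close and lift.

```bash
python3 -m pendant '[[0,0,0,0,0,0,0.1],[0,0,0,0,0,0,-0.4],[0,0,0,0,0,0,-0.4],[0,0,0,0,0,0,-0.4],[0,0,0,0,0,0,-0.4],[0,0,-0.2,0,0,0,-0.4],[0,0,-0.5,0,0,0,-0.4],[0,0,-0.9,0,0,0,-0.4],[0,0,-1.2,0,0,0,-0.4],[0,0,-1.4,0,0,0,-0.4]]' 35
python3 - <<'E'
from h import *
go(634.8,-79,25.5,-2.6)
E
```

```text
clock: 21.05
position: [0.5135, 0.0374, 0.0968]
ee_rot: [0.763, 0.646, 0.0, 0.001]
ft_force: [-0.8, -0.6, -0.3]
grip_width: 0.496
grasp_force: 35.7
row [-1.89  2.77  1.43] [ 0.01  0.   -0.86] pos [513.5  37.4  96.8] w0.496 gf35.7 t21.05 ft [-0.8 -0.6 -0.3]
```

```bash
python3 -m pendant '[[-0.5,0.7,0,0,0,-0.2,-0.4],[-1,1.4,0,0,0,-0.5,-0.4],[-1.5,2.1,0,0,0,-0.8,-0.4],[-1.89,2.77,0,0,0,-0.86,-0.4],[-1.89,2.77,0.4,0,0,-0.86,-0.4],[-1.89,2.77,0.8,0,0,-0.86,-0.4],[-1.89,2.77,1.1,0,0,-0.86,-0.4],[-1.89,2.77,1.25,0,0,-0.86,-0.4],[-1.89,2.77,1.33,0,0,-0.86,-0.4],[-1.89,2.77,1.37,0,0,-0.86,-0.4]]'
python3 - <<'E'
from h import *
go(634.8,-79,25.5,-2.6)
im,d=manip.camera('wrist');cv2.imwrite('pics/w9.png',cv2.resize(im[:,:,::-1],(800,600)))
go(634.8,-79,25.5,-2.6)
E
```

```text
clock: 22.3
position: [0.6343, -0.0786, 0.0271]
ee_rot: [0.723, 0.691, 0.0, 0.0]
ft_force: [-0.1, 0.6, -0.8]
grip_width: 0.493
grasp_force: 35.8
row [-0.01  0.01  0.03] [ 0.  0. -0.] pos [634.3 -78.6  27.1] w0.493 gf35.8 t22.30 ft [-0.1  0.6 -0.8]
row [-0.01  0.01  0.03] [ 0.  0. -0.] pos [634.3 -78.7  27. ] w0.496 gf35.8 t22.35 ft [-0.1 -0.1 -0.6]
```

View pics/w9.png

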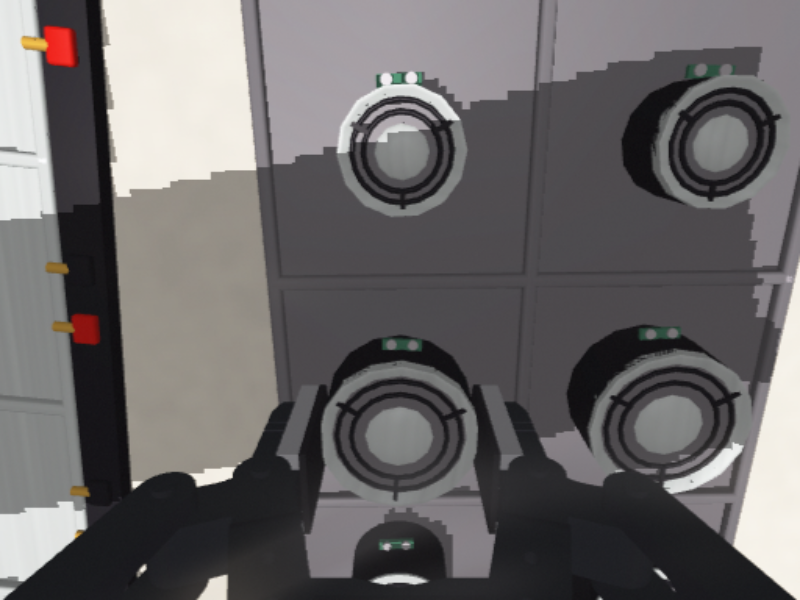

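Big is centred in its pocket beside its partner (668,425). Set down, release, rise.

```bash
python3 -m pendant '[[0,0,0.03,0,0,0,-0.2],[0,0,0.03,0,0,0,0.05],[0,0,0.03,0,0,0,0.2],[0,0,0.03,0,0,0,0.23],[0,0,0.03,0,0,0,0.23],[0,0,-0.2,0,0,0,0.23],[0,0,-0.6,0,0,0,0.23],[0,0,-1.5,0,0,0,0.23],[-0.2,-1,-2.5,0,0,0,0.23],[-0.4,-2,-3,0,0,0,0.23]]'
python3 -m pendant '[[0,-1,0,0,0,0,0.23],[0,-1.5,0,0,0,0,0.23],[0,-1.5,0,0,0,0,0.23],[0,-1.5,0,0,0,0,0.23],[0,-1.5,0,0,0,0,0.23],[0,-1.5,0,0,0,0,0.23],[0,-1.5,0,0,0,0,0.23],[0,-1.5,0,0,0,0,0.23],[0,-1.5,0,0,0,0,0.23],[0,-1.5,0,0,0,0,0.23]]'
python3 - <<'E'
from h import *
tops('wrist');im=tops('scene')[0]
cv2.imwrite('pics/end.png',cv2.resize(im[:,:,::-1],(800,600)))
E
```

```text
clock: 23.6
position: [0.536, -0.0932, 0.1788]
ee_rot: [0.723, 0.691, 0.001, 0.001]
ft_force: [-0.2, -1.0, 1.2]
grip_width: 0.618
grasp_force: 0.0
clock: 24.85
position: [0.4608, -0.0903, 0.1755]
ee_rot: [0.723, 0.691, 0.0, 0.0]
ft_force: [-0.3, -0.0, 0.0]
grip_width: 0.617
grasp_force: 0.0
wrist [637.8  -3. ] [28.7 30.1] yaw87.2 z26.7 n1463
wrist [634.3 -78.8] [43.2 44.1] yaw88.4 z26.6 n2349
wrist [367.1 -90.6] [32.2 55. ] yaw81.3 z23.6 n1955
wrist [ 631.1 -155. ] [33.3 56.3] yaw-0.6 z27.2 n1953
wrist [ 362.8 -170. ] [15.  37.7] yaw-39.6 z23.4 n333
scene [534.5 464.9] [ 71.5 172. ] yaw-46.5 z29.3 n546
scene [370.6 -88. ] [29.3 55.4] yaw76.0 z24.0 n182
scene [538.7  90.3] [43.2 91.8] yaw-70.7 z29.8 n258
scene [ 370.7 -184. ] [33.  53.2] yaw-2.9 z23.7 n205
scene [642.7  73.7] [44.4 57.9] yaw-3.2 z27.9 n608
scene [640.4  -2.3] [28.7 28.9] yaw-6.1 z27.1 n194
scene [718.8  69.6] [44.4 56.7] yaw-2.4 z27.9 n710
scene [635.8 -78.1] [40.9 44. ] yaw62.7 z26.8 n434
scene [ 632.7 -153.8] [34.  54.8] yaw-5.2 z27.5 n499
scene [713.4  -3.9] [27.8 30.2] yaw58.2 z27.1 n228
scene [710.4 -78.5] [42.8 42.8] yaw-45.7 z27.0 n500
scene [ 710.2 -155.5] [34.  55.6] yaw-0.6 z27.5 n579
```

View pics/end.png

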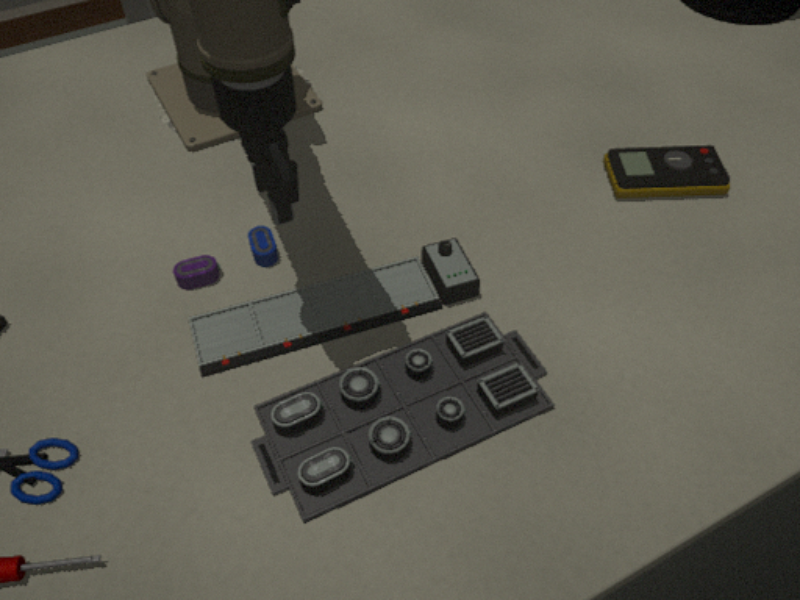

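All four lie beside their partners in the tray: oval (297,410), big (359,385), small (418,361), rect (475,338). The rack is empty and the arm is clear.

```bash
python3 -c "
from workcell import manip
print(manip.hand_in())"
```

```text
the job is handed in; nothing more can be done
None
```

All four right-hand drivers are flat and face up in the tray pockets beside their partners, released, with the left-hand drivers and the blue and purple look-alikes not moved; the job was handed in at about 25 s on the robot's clock.

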